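# Tighten the hold-down clamp of a valve manifold

### The job

Tighten the clamp knob of the valve manifold, the unit with the rows of orange push-in fittings: turn it clockwise until it becomes stiff, then 30 degrees more and no further, and let go. Leave the knob of the other clamp, the one that holds the white sensor box, as it is.

Things in the scene. Friction and masses are not known exactly. Their poses are not given: they have to be found in the camera images.
- manifold_knob_grip (a point): Grip point of the knob to tighten: on its vertical axis, 107 mm above the table, turning with it. The knob is a black upright bar 46 mm long (x axis) and 14 mm thick (y axis; fingers close along y), from 84 to 122 mm above the table, on a 44 mm hub. Clockwise from above it runs freely (0.02 N m) for 5 to 46 degrees, then is snug and resists with a constant 0.3 N m. It stays where left, but its bar flexes 4 degrees under that load.
- manifold_knob_washer (a joint): Turn of the steel washer (68 mm across, 70 to 76 mm high, red tick) under that knob, rad, clockwise from above positive. 0 at the start, tick in line with the white mark on the blue strap; it stays 0 while the knob runs freely and turns with the knob once snug, so it is the extra turn past snug (30 degrees = 0.524). The whole turn is under 90 degrees: one grasp, 60 N or more.
- manifold_station: Aluminium plate (250 x 116 x 12 mm) fixed to the table, with clamp post, blue strap, knob, and to its +x the beige valve manifold with dark valves and ten orange fittings, top 93 mm above the table. Origin: on the knob's axis, at table height; z up. It may stand left or right of the other clamp. Nothing within 120 mm of the knob's axis is higher than 95 mm, save the knob.
- sensor_knob_tip (a point): The other clamp's knob, to be left alone: identical knob, plate and strap, but it holds a steel block with a white sensor box with a dark display. This point is on the +x end of its bar, 20 mm from that knob's axis, 107 mm above the table; its x axis points out along the bar.

How it is judged:
By the outcome, as a careful person would: the job done as asked, in the order asked, and still so for the second after the job is handed in, with the robot touching nothing.
It also fails if it takes over 45 s, if anything falls off the work surface, if the arm or the gripper's body presses on something with over 40 N, if the wrist force passes 120 N, or if a joint passes its speed limit or range.

### The arm

A 7-joint arm with a two-finger parallel gripper is mounted at the origin on the work surface. World frame = base frame: x ahead of the robot, y to its left, z up, the work surface at z = 0. Lengths are in m, angles in rad, forces in N, time in s.
With the tool pointing down it reaches from about 0.4 to 0.85 m from the base axis. Payload 6.9 kg.
Tool frame: the origin (TCP) lies between the finger pads; the fingertips stand env.finger_overhang ahead of it and the grasp point (between the pads) is the TCP (env.finger_overhang is the distance from the TCP to the fingertips, in m); z points along the fingers, y is the line along which they close (so a half turn about z gives the same grasp; the last joint's range is limited). The gripper opens to 85 mm and grips with 20 to 120 N. Pads are 22 mm wide; open, the fingers measure 114 mm over their backs; the gripper's body (76 mm by 85 mm) begins 54 mm behind the grasp point. The pads swing forward as they close: fully open they stand 13 mm farther back than shut.
Start: joints at [1.288, 0.507, -0.238, 1.5, 0.126, 1.149, -0.155], TCP at [0.237, -0.578, 0.25] pointing down, gripper open.
Joint ranges: [-3.08, 3.08], [-0.24, 2.05], [-1.43, 1.35], [0, 2.5], [-1.52, 4.66], [0.17, 1.96], [-2.89, 2.89]. Speed limits (rad/s): [2.39, 2.39, 3.14, 3.14, 3.14, 3.14, 3.14].

### API

Orientations are given as a unit quaternion [x, y, z, w].
In Python, from station import env gives the robot as it stands.
- The arm moves only by the tool drive_tool, never from a script. Its argument "moves" is a list of rows, each an object with "slide": the shift along the tool's x, y, z in cm, a list of three; "delta_rot": the turn, a rotation vector about the tool's x, y, z in rad, a list of three; "jaw": the closure, from 0 (fully open) to 1 (shut). In form: [{"slide": [tx, ty, tz], "delta_rot": [wx, wy, wz], "jaw": jaw}, ...]. A call has exactly 8 rows; each row is the pose to reach, as a shift and turn from the pose commanded when the call began, along the tool's axes at that moment; what a row does not reach only later rows make up. A row lasts 1/8 s, in which the tool goes at most 62.5 mm and 10.7 degrees, less where a joint would pass 70% of its speed; a pose out of reach is approached as far as the arm can. A call with a gripper value outside its range is refused whole. The fingers move at their own pace and stop on an object; the grip force is fixed at half the most. Time passes only in rows, so rows that repeat a pose let the fingers close, or fill a call up. It gives the time, the measured TCP pose, the force, the opening and the grip force at its end, in the units of the state.
- env.read_state(): the state, without advancing time (a new reading comes with each control period).
- env.capture(name): name is "scene" or "top"; returns the picture (400x640x3 uint8, red, green, blue); there is no depth.
- env.camera_params(name): a dict with "fx", "fy", "cx", "cy" (pixels), "k1" (the pictures are not rectified: a ray, as slopes to the right and down, at radius r is drawn at 1 + k1 r^2 times it, then the intrinsics apply), "R" (3x3) and "t" (3): a world point X has camera coordinates R X + t. Camera axes: x right, y down, z forward; pixel columns grow to the right and rows downward; lengths in m; the calibration is good to about 2 mm. A picture is of the moment at which its call begins. camera_params takes no time and is no camera call.
- env.finish_job(): hands the job in; it is judged then, once.
Trained networks look in the newest picture that a camera, given by its name, has taken for a name from the list of things; names that differ only in an ending like _2 or _b are one class to them, and where a whole thing is asked for, a point or a joint stands for the part that bears it (a point fixed in the world has none). Each returns a list of dicts, best first, with "confidence" (0 to 1); they miss things now and then, are a little off and sometimes report something else, mostly with a low value. They report only what shows in the picture. A call takes as long as a camera call.
- env.boxes_of(target, camera): "point" ([x, y, z] in m, in world coordinates, good to about 4 mm: the middle of the surface that is visible of it).
- env.regions_of(target, camera): "pixels" (400x640 bool, what is visible of it).
The state is a dict: "t": time; "joints": joint angles; "qd": joint speeds; "joint_efforts": joint torques, N m; "ee_pos": TCP position; "eef_rot": TCP orientation; "ft_force": force on the tool from outside, world axes, zero at the start; "torque": the same for the moment, N m; "finger_gap": finger opening in m; "finger_force": force on a finger pad.
Only numpy, scipy, OpenCV 4.12 (cv2) and the standard library are available. Lean on these libraries where they do the work, as an engineer would, in place of code of your own. Each camera call takes 0.05 s, during which the arm holds its last target. There are 200 camera calls.

## Working session

There is one attempt and no reset: what is moved stays moved. The work goes in short steps, Python scripts to look and compute and a tool call to move; the robot and the scene stay as the last step left them, time stands still between calls to the robot, and variables do not carry over. Pictures are saved under pics/ and viewed, at most 10 in all, crops included, and the job is handed in when it is done.

Besides the shell and the picture viewer there is one more tool, called after "Request:" as name(argument=value, ...) on one line, values as JSON. drive_tool: Moves the arm, as the interface text tells. Its arguments: {"type":"object","properties":{"moves":{"type":"array"}},"required":["moves"]}

```bash
mkdir -p pics; cat > h.py <<'E'
import numpy as np, cv2
from station import env
def snap(cam,name=None):
    im=np.asarray(env.capture(cam))
    if name: cv2.imwrite(f'pics/{name}.png',im[:,:,::-1])
    return im
def P(cam):
    p=env.camera_params(cam); return p,np.array(p['R']),np.array(p['t'])
def proj(cam,X):
    p,R,t=P(cam); c=np.atleast_2d(X)@R.T+t; s=c[:,:2]/c[:,2:]; s=s*(1+p['k1']*(s**2).sum(1,keepdims=True))
    return s*[p['fx'],p['fy']]+[p['cx'],p['cy']]
def atz(cam,uv,z):
    p,R,t=P(cam); d=(np.atleast_2d(uv)-[p['cx'],p['cy']])/[p['fx'],p['fy']]; s=d.copy()
    for _ in range(20): s=d/(1+p['k1']*(s**2).sum(1,keepdims=True))
    r=np.c_[s,np.ones(len(s))]@R; C=-R.T@t
    return C+r*((z-C[2])/r[:,2:])
E
python3 - <<'E'
from h import *
a=snap('scene','s1');b=snap('top','t1')
for c in ('scene','top'):
    p,R,t=P(c);print(c,p['fx'],p['k1'],-R.T@t,R[2])
    for n in ('manifold_knob_grip','manifold_knob_washer','manifold_station','sensor_knob_tip'):
        print(c,n,[(np.round(d['point'],3).tolist(),round(d['confidence'],2)) for d in env.boxes_of(n,c)])
print(env.finger_overhang,env.read_state())
E
```

```text
scene 446.5729390424119 -0.0973381447849848 [ 1.00464014 -0.07621346  0.79106206] [-0.55794189  0.0980438  -0.82406812]
scene manifold_knob_grip [([0.467, 0.237, 0.117], 0.69)]
scene manifold_knob_washer [([0.465, 0.238, 0.087], 0.57)]
scene manifold_station []
scene sensor_knob_tip [([0.509, -0.248, 0.117], 0.86)]
top 404.3210865243121 -0.06836220266203503 [ 0.41084359 -0.00139764  0.89833757] [ 0.13477557  0.0207975  -0.99065787]
top manifold_knob_grip [([0.454, 0.243, 0.12], 0.77)]
top manifold_knob_washer [([0.459, 0.24, 0.076], 0.9)]
top manifold_station [([0.528, 0.221, 0.058], 0.59)]
top sensor_knob_tip [([0.494, -0.251, 0.118], 0.67)]
0.019 {'t': 0.5, 'joints': array([ 1.28746172,  0.50751541, -0.23754403,  1.50023383,  0.125715  ,
        1.14891805, -0.15481332]), 'qd': array([-1.51173142e-03, -1.50360224e-03,  9.49972103e-05, -2.13855554e-04,
        9.41735926e-04, -2.83393756e-04, -1.00097091e-03]), 'joint_efforts': array([ 1.16840554e-03, -6.19843769e+01, -2.18264244e+00, -2.49771041e+01,
        1.38990360e-02,  3.06791582e-03, -9.37607837e-06]), 'ee_pos': array([ 0.23687447, -0.57833843,  0.25025176]), 'eef_rot': array([ 9.81167746e-01,  1.93157580e-01, -2.67418329e-05, -4.40266060e-05]), 'ft_force': array([-0.12852235, -0.3062676 ,  0.40577501]), 'torque': array([-0.00991109, -0.00445265, -0.0403458 ]), 'finger_force': 0.0, 'finger_gap': 0.08522416470591958}
```

View pics/s1.png

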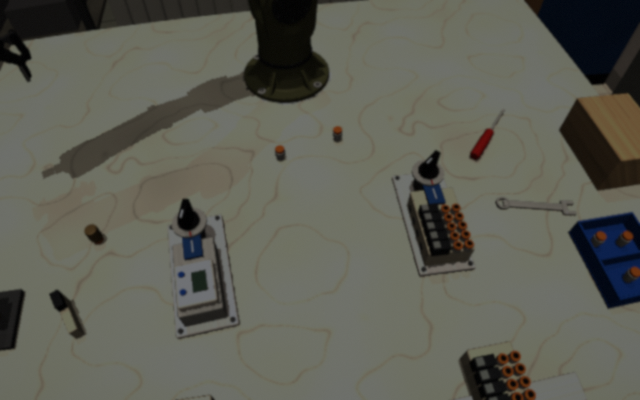

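View pics/t1.png

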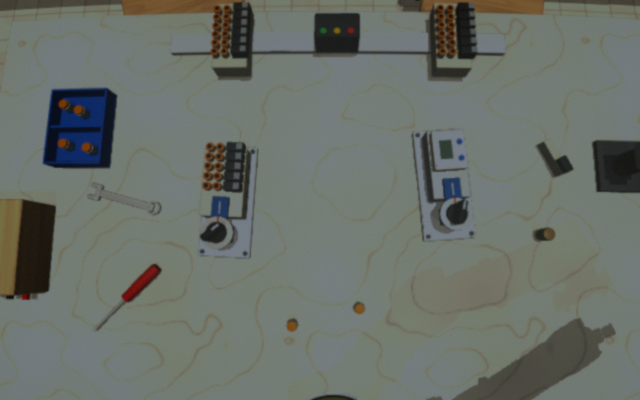

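The manifold clamp is on the left in the top view, with its knob at about (215,232) in top and (428,165) in scene. The sensor clamp's knob is at (457,211) in top. Next I'll measure the bar's axis and direction.

```bash
python3 - <<'E'
from h import *
out=[]
for c,(u,v) in (('top',(215,225)),('scene',(428,175))):
    im=snap(c)
    crop=im[v-35:v+35,u-35:u+35,::-1]; out.append(cv2.resize(crop,(390,390),interpolation=cv2.INTER_CUBIC))
    for n,z in (('manifold_knob_grip',.122),('manifold_knob_washer',.076)):
        for d in env.regions_of(n,c)[:1]:
            m=d['pixels']; ys,xs=np.nonzero(m); w=atz(c,np.c_[xs,ys].astype(float),z)
            h=w.mean(0); r=cv2.minAreaRect(w[:,:2].astype(np.float32)*1000)
            print(c,n,d['confidence'],m.sum(),xs.mean(),ys.mean(),h.round(4),r)
cv2.imwrite('pics/c1.png',np.clip(np.hstack(out)*1.8,0,255).astype(np.uint8))
E
```

```text
top manifold_knob_grip 0.48 247 212.22672064777328 231.4412955465587 [0.4559 0.2393 0.122 ] ((455.25567626953125, 239.27517700195312), (21.161949157714844, 48.46875762939453), 43.07033157348633)
top manifold_knob_washer 0.75 856 216.28387850467288 232.76168224299064 [0.4559 0.245  0.076 ] ((455.58184814453125, 245.5301971435547), (65.743408203125, 66.98161315917969), 0.8031336665153503)
scene manifold_knob_grip 0.62 252 430.48809523809524 162.46031746031747 [0.4722 0.2371 0.122 ] ((471.5868835449219, 238.03509521484375), (22.214099884033203, 72.74134826660156), 43.51757049560547)
scene manifold_knob_washer 0.8 799 428.9962453066333 170.31664580725908 [0.4557 0.2489 0.076 ] ((448.02935791015625, 246.94796752929688), (69.07965087890625, 92.99667358398438), 80.91602325439453)
```

View pics/c1.png

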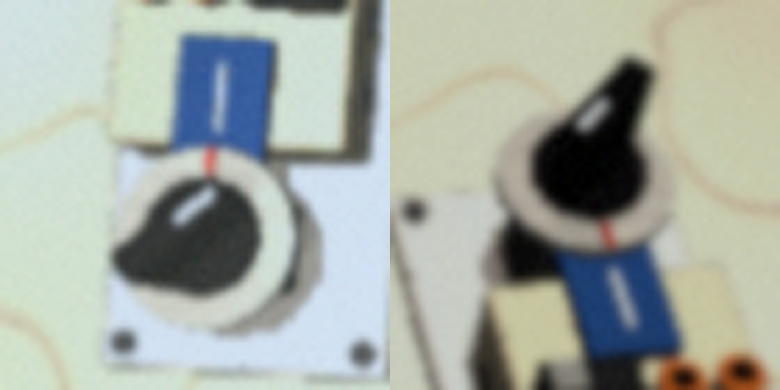

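The zoomed crops show the white mark on the bar's +x end. That end points up and to the right in top, which is roughly −50° in world. The red tick is in line with the strap mark. Now I'll fit the bar box to the masks of both views.

```bash
cat > fit.py <<'E'
from h import *
from scipy.optimize import minimize
def hull(c,X,S=8):
    p=proj(c,X); m=np.zeros((400,640),np.uint8)
    h=cv2.convexHull(p.astype(np.float32)); cv2.fillPoly(m,[np.round(h*S*2**0).astype(np.int32)] if 0 else [np.round(h*16).astype(np.int32)],255,cv2.LINE_AA,4); return m/255.
def bar(x,y,a,z0,z1):
    c,s=np.cos(a),np.sin(a)
    return [[x+c*u-s*v,y+s*u+c*v,z] for u in(-.023,.023) for v in(-.007,.007) for z in(z0,z1)]
def disk(x,y,dz=0): return [[x+.034*np.cos(q),y+.034*np.sin(q),z+dz] for q in np.linspace(0,6.28,40) for z in(.07,.076)]
def iou(a,b): return np.minimum(a,b).sum()/np.maximum(a,b).sum()
E
python3 - <<'E'
from fit import *
M={}
for c in('top','scene'):
    snap(c)
    for n in('grip','washer'): M[c,n]=env.regions_of('manifold_knob_'+n,c)[0]['pixels'].astype(float)
def cost(q,cs):
    x,y,a,dz=q
    s=0
    for c in cs:
        b=hull(c,bar(x,y,a,.084+dz,.122+dz)); s-=iou(b,M[c,'grip'])
        s-=iou(np.maximum(hull(c,disk(x,y,dz)),0*b),np.maximum(M[c,'washer'],0))
    return s
for cs in(('top',),('scene',),('top','scene')):
  best=None
  for fz in (0,1):
    f=(lambda q:cost([*q,0],cs)) if not fz else (lambda q:cost(q,cs))
    q0=[.456,.243,-.87]+[0]*fz
    s=np.vstack([q0]+[np.array(q0)+d for d in np.diag([.006,-.006,.2,.006][:3+fz])])
    r=minimize(f,q0,method='Nelder-Mead',options=dict(initial_simplex=s,xatol=1e-4,fatol=1e-4))
    print(cs,r.x.round(4),np.degrees(r.x[2]),r.fun)
top=lambda l:np.array([[180+u/5.571,190+v/5.571] for u,v in l]); sc=lambda l:np.array([[393+(u-390)/5.571,140+v/5.571] for u,v in l])
for c,w in(('top',top([(175,222),(213,190)])),('scene',sc([(580,130),(608,98)]))):
    p=atz(c,w,.1225);d=p[1]-p[0];print('mark',c,p.mean(0),np.degrees(np.arctan2(d[1],d[0])))
for c,w in(('top',top([(218,130),(222,62),(210,160)])),('scene',sc([(630,328),(615,270),(608,235)]))):
    print('strap',atz(c,w,.076).round(4).tolist())
E
```

```text
Traceback (most recent call last):
IndexError: list index out of range
```

```bash
python3 - <<'E'
from fit import *
M={}
for c in('top','scene'):
    for n in('grip','washer'):
        while (c,n) not in M:
            snap(c)
            for d in env.regions_of('manifold_knob_'+n,c)[:1]: M[c,n]=d['pixels'].astype(float)
np.save('M.npy',M,allow_pickle=True)
def cost(q,cs):
    x,y,a,dz=q
    return -sum(iou(hull(c,bar(x,y,a,.084+dz,.122+dz)),M[c,'grip'])+iou(hull(c,disk(x,y,dz)),M[c,'washer']) for c in cs)
for cs in(('top',),('scene',),('top','scene')):
  for fz in (0,1):
    f=(lambda q:cost([*q,0],cs)) if not fz else (lambda q:cost(q,cs))
    q0=[.456,.243,-.87]+[0]*fz
    s=np.vstack([q0]+[np.array(q0)+d for d in np.diag([.006,-.006,.2,.006][:3+fz])])
    r=minimize(f,q0,method='Nelder-Mead',options=dict(initial_simplex=s,xatol=1e-4,fatol=1e-4))
    print(cs,r.x.round(4),np.degrees(r.x[2]),r.fun)
top=lambda l:np.array([[180+u/5.571,190+v/5.571] for u,v in l]); sc=lambda l:np.array([[393+(u-390)/5.571,140+v/5.571] for u,v in l])
for c,w in(('top',top([(175,222),(213,190)])),('scene',sc([(580,130),(608,98)]))):
    p=atz(c,w,.1225);d=p[1]-p[0];print('mark',c,p.mean(0),np.degrees(np.arctan2(d[1],d[0])))
for c,w in(('top',top([(218,130),(222,62),(210,160)])),('scene',sc([(630,328),(615,270),(608,235)]))):
    print('strap',atz(c,w,.076).round(4).tolist())
print(env.read_state()['t'])
E
```

```text
('top',) [ 0.4564  0.2446 -0.8285] -47.4704365565079 -1.646399118881751
('top',) [ 0.4599  0.2656 -0.8561 -0.0661] -49.05347690553952 -1.810700928854987
('scene',) [ 0.4577  0.2455 -0.7048] -40.381021594208256 -1.5578473446418402
('scene',) [ 0.455   0.2473 -0.7074 -0.0022] -40.53289923261437 -1.5678115909725108
('top', 'scene') [ 0.4573  0.2455 -0.747 ] -42.799944502193625 -3.1833639365142425
('top', 'scene') [ 0.4551  0.2473 -0.7662 -0.0025] -43.899633776289704 -3.1907250052362586
mark top [0.46455074 0.23438867 0.1225    ] -48.88384095350816
mark scene [0.46742333 0.23670257 0.1225    ] 131.26804322445003
strap [[0.4961, 0.2408, 0.076], [0.5215, 0.2404, 0.076], [0.4849, 0.2433, 0.076]]
strap [[0.5295, 0.2401, 0.076], [0.5034, 0.2429, 0.076], [0.4874, 0.2454, 0.076]]
1.35
```

Axis is about (0.457, 0.2453) and the bar lies at 131° (−49°). First move goes to a waypoint.

Request:
drive_tool(moves=[{"slide": [5.3,-4.2,0],"delta_rot": [0,0,-0.11],"jaw": 0},{"slide": [10.6,-8.5,0],"delta_rot": [0,0,-0.22],"jaw": 0},{"slide": [15.9,-12.8,0],"delta_rot": [0,0,-0.34],"jaw": 0.1},{"slide": [21.2,-17.1,0],"delta_rot": [0,0,-0.45],"jaw": 0.2},{"slide": [26.5,-21.4,0],"delta_rot": [0,0,-0.56],"jaw": 0.3},{"slide": [31.8,-25.7,0],"delta_rot": [0,0,-0.67],"jaw": 0.4},{"slide": [37.1,-30.0,0],"delta_rot": [0,0,-0.79],"jaw": 0.4},{"slide": [42.4,-34.3,0],"delta_rot": [0,0,-0.9],"jaw": 0.4}])

```text
t: 2.35
ee_pos: [0.4783, -0.1384, 0.2507]
eef_rot: [0.798, 0.602, 0.0, 0.001]
ft_force: [0.8, -0.4, 0.1]
finger_gap: 0.0516
finger_force: 0.0
```

```bash
cat > to.py <<'E'
import sys
from h import *
from scipy.spatial.transform import Rotation as Ro
x,y,z,a=map(float,sys.argv[1:5]); s=env.read_state(); R=Ro.from_quat(s['eef_rot'])
a=np.radians(a); T=Ro.from_matrix(np.c_[[np.cos(a),np.sin(a),0],[np.sin(a),-np.cos(a),0],[0,0,-1]])
print(s['t'],'pos',s['ee_pos'].round(4),'yaw',np.degrees(np.arctan2(*R.as_matrix()[[1,0],0])).round(2),'slide cm',(R.inv().apply(np.array([x,y,z])-s['ee_pos'])*100).round(2),'rot',(R.inv()*T).as_rotvec().round(4))
print('gap',s['finger_gap'],s['finger_force'],'F',s['ft_force'].round(2),'T',s['torque'].round(3),'q',s['joints'].round(2))
E
python3 to.py .457 .2453 .2 131
```

```text
2.35 pos [ 0.4783 -0.1384  0.2507] yaw 74.03 slide cm [ 36.3  -12.61   5.04] rot [ 8.000e-04  8.000e-04 -9.943e-01]
gap 0.05162912091462487 0.0 F [ 0.75 -0.42  0.1 ] T [-0.029 -0.062  0.031] q [ 0.66  0.34 -0.59  1.82  0.22  1.04 -0.29]
```

Request:
drive_tool(moves=[{"slide": [5.2,-1.8,0.5],"delta_rot": [0,0,-0.142],"jaw": 0.4},{"slide": [10.4,-3.6,1.0],"delta_rot": [0,0,-0.284],"jaw": 0.4},{"slide": [15.6,-5.4,1.5],"delta_rot": [0,0,-0.426],"jaw": 0.4},{"slide": [20.8,-7.2,2.0],"delta_rot": [0,0,-0.568],"jaw": 0.4},{"slide": [26.0,-9.0,3.0],"delta_rot": [0,0,-0.71],"jaw": 0.4},{"slide": [31.2,-10.8,4.0],"delta_rot": [0,0,-0.852],"jaw": 0.4},{"slide": [36.3,-12.6,5.0],"delta_rot": [0,0,-0.994],"jaw": 0.4},{"slide": [36.3,-12.6,5.0],"delta_rot": [0,0,-0.994],"jaw": 0.4}])

```text
t: 3.35
ee_pos: [0.4559, 0.2485, 0.2001]
eef_rot: [0.412, 0.911, 0.001, -0.001]
ft_force: [0.2, 0.2, 0.2]
finger_gap: 0.0515
finger_force: 0.0
```

```bash
python3 to.py .457 .2453 .108 131
python3 - <<'E'
from h import *
o=[]
for c,(u,v) in (('top',(210,225)),('scene',(430,150))):
    im=snap(c); o.append(cv2.resize(im[v-50:v+50,u-50:u+50,::-1],(400,400),interpolation=cv2.INTER_CUBIC))
cv2.imwrite('pics/c2.png',np.clip(np.hstack(o)*1.8,0,255).astype(np.uint8))
E
```

```text
3.35 pos [0.4559 0.2485 0.2001] yaw 131.28 slide cm [-0.34 -0.14  9.21] rot [ 0.0014 -0.0031  0.0049]
gap 0.0515364946553129 0.0 F [0.22 0.19 0.15] T [-0.067  0.018 -0.012] q [ 0.03  0.5  -0.87  1.85  0.44  1.   -0.3 ]
```

View pics/c2.png

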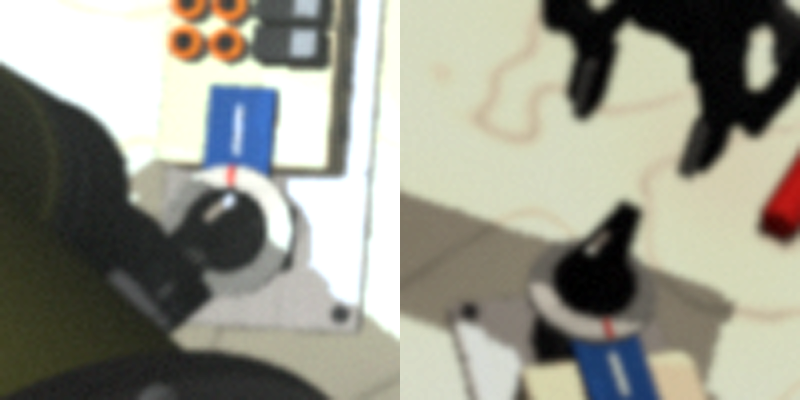

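In the scene view the fingers straddle the knob across the bar, and the tick is still aligned. Next: correct the offset and descend with the jaw partly closed.

Request:
drive_tool(moves=[{"slide": [-0.3,-0.1,1.5],"delta_rot": [0,0,0],"jaw": 0.4},{"slide": [-0.3,-0.1,3.5],"delta_rot": [0,0,0],"jaw": 0.4},{"slide": [-0.3,-0.1,5.5],"delta_rot": [0,0,0],"jaw": 0.4},{"slide": [-0.3,-0.1,7],"delta_rot": [0,0,0],"jaw": 0.4},{"slide": [-0.3,-0.1,8.3],"delta_rot": [0,0,0],"jaw": 0.4},{"slide": [-0.3,-0.1,9.2],"delta_rot": [0,0,0],"jaw": 0.4},{"slide": [-0.3,-0.1,9.2],"delta_rot": [0,0,0],"jaw": 0.4},{"slide": [-0.3,-0.1,9.2],"delta_rot": [0,0,0],"jaw": 0.4}])

```text
t: 4.45
ee_pos: [0.4589, 0.2411, 0.1087]
eef_rot: [0.416, 0.909, 0.0, 0.0]
ft_force: [0.5, 0.8, -0.3]
finger_gap: 0.0512
finger_force: 0.0
```

```bash
python3 to.py .457 .2453 .108 131
python3 - <<'E'
from h import *
o=[]
for c,(u,v) in (('top',(210,225)),('scene',(430,165))):
    im=snap(c); o.append(cv2.resize(im[v-40:v+40,u-40:u+40,::-1],(400,400),interpolation=cv2.INTER_CUBIC))
cv2.imwrite('pics/c3.png',np.clip(np.hstack(o)*1.8,0,255).astype(np.uint8))
E
```

```text
4.45 pos [0.4589 0.2411 0.1087] yaw 130.8 slide cm [0.44 0.14 0.07] rot [ 0.0007  0.0001 -0.0034]
gap 0.051241451176982394 0.0 F [ 0.53  0.76 -0.25] T [-0.049 -0.    -0.037] q [-0.03  0.6  -0.77  1.96  0.58  0.81 -0.41]
```

View pics/c3.png

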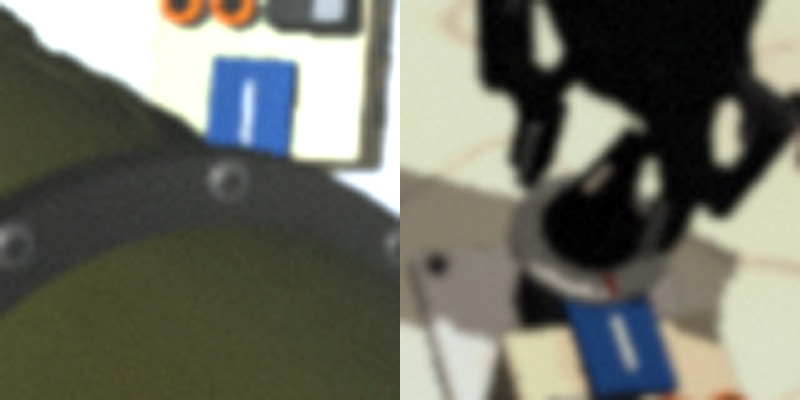

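The scene view shows the fingers straddling the bar, and the tick stays visible at (608,285) in the crop. Correct by 4 mm, then close.

Request:
drive_tool(moves=[{"slide": [0.4,0.15,0],"delta_rot": [0,0,0],"jaw": 0.4},{"slide": [0.4,0.15,0],"delta_rot": [0,0,0],"jaw": 0.5},{"slide": [0.4,0.15,0],"delta_rot": [0,0,0],"jaw": 0.6},{"slide": [0.4,0.15,0],"delta_rot": [0,0,0],"jaw": 0.7},{"slide": [0.4,0.15,0],"delta_rot": [0,0,0],"jaw": 1},{"slide": [0.4,0.15,0],"delta_rot": [0,0,0],"jaw": 1},{"slide": [0.4,0.15,0],"delta_rot": [0,0,0],"jaw": 1},{"slide": [0.4,0.15,0],"delta_rot": [0,0,0],"jaw": 1}])

```text
t: 5.55
ee_pos: [0.4573, 0.2448, 0.1084]
eef_rot: [0.416, 0.909, 0.0, 0.0]
ft_force: [0.4, 0.1, 1.9]
finger_gap: 0.0131
finger_force: 59.7
```

```bash
python3 to.py .457 .2453 .108 131
```

```text
5.55 pos [0.4573 0.2448 0.1084] yaw 130.79 slide cm [0.06 0.   0.04] rot [ 0.0003  0.0001 -0.0036]
gap 0.013102356601197445 59.72868025302887 F [0.39 0.09 1.87] T [-0.003 -0.039 -0.049] q [-0.04  0.6  -0.77  1.96  0.58  0.81 -0.42]
```

Request:
drive_tool(moves=[{"slide": [0,0,0],"delta_rot": [0,0,0.03],"jaw": 1},{"slide": [0,0,0],"delta_rot": [0,0,0.05],"jaw": 1},{"slide": [0,0,0],"delta_rot": [0,0,0.07],"jaw": 1},{"slide": [0,0,0],"delta_rot": [0,0,0.08],"jaw": 1},{"slide": [0,0,0],"delta_rot": [0,0,0.08],"jaw": 1},{"slide": [0,0,0],"delta_rot": [0,0,0.08],"jaw": 1},{"slide": [0,0,0],"delta_rot": [0,0,0.08],"jaw": 1},{"slide": [0,0,0],"delta_rot": [0,0,0.08],"jaw": 1}])

```text
t: 6.55
ee_pos: [0.4573, 0.2448, 0.1084]
eef_rot: [0.452, 0.892, 0.0, 0.0]
ft_force: [0.4, -0.3, 4.1]
finger_gap: 0.0131
finger_force: 60.0
```

```bash
python3 to.py .457 .2453 .108 131
```

```text
6.55 pos [0.4573 0.2448 0.1084] yaw 126.21 slide cm [0.05 0.   0.04] rot [ 0.0003  0.     -0.0836]
gap 0.013140478048420577 59.999470710754395 F [ 0.44 -0.35  4.08] T [-0.08  -0.284  0.032] q [-0.05  0.6  -0.74  1.96  0.56  0.8  -0.48]
```

Request:
drive_tool(moves=[{"slide": [0,0,0],"delta_rot": [0,0,0.03],"jaw": 1},{"slide": [0,0,0],"delta_rot": [0,0,0.05],"jaw": 1},{"slide": [0,0,0],"delta_rot": [0,0,0.07],"jaw": 1},{"slide": [0,0,0],"delta_rot": [0,0,0.08],"jaw": 1},{"slide": [0,0,0],"delta_rot": [0,0,0.08],"jaw": 1},{"slide": [0,0,0],"delta_rot": [0,0,0.08],"jaw": 1},{"slide": [0,0,0],"delta_rot": [0,0,0.08],"jaw": 1},{"slide": [0,0,0],"delta_rot": [0,0,0.08],"jaw": 1}])

```text
t: 7.55
ee_pos: [0.4573, 0.2448, 0.1084]
eef_rot: [0.488, 0.873, 0.0, 0.0]
ft_force: [1.6, 0.7, 5.6]
finger_gap: 0.0133
finger_force: 60.2
```

```bash
python3 to.py .457 .2453 .108 131
```

```text
7.55 pos [0.4573 0.2448 0.1084] yaw 121.63 slide cm [ 0.06 -0.    0.04] rot [ 3.000e-04 -1.000e-04 -1.636e-01]
gap 0.013300919795120795 60.17080307006836 F [1.58 0.7  5.64] T [ 0.028 -0.366  0.007] q [-0.07  0.59 -0.72  1.96  0.54  0.79 -0.55]
```

Request:
drive_tool(moves=[{"slide": [0,0,0],"delta_rot": [0,0,0.03],"jaw": 1},{"slide": [0,0,0],"delta_rot": [0,0,0.05],"jaw": 1},{"slide": [0,0,0],"delta_rot": [0,0,0.07],"jaw": 1},{"slide": [0,0,0],"delta_rot": [0,0,0.08],"jaw": 1},{"slide": [0,0,0],"delta_rot": [0,0,0.08],"jaw": 1},{"slide": [0,0,0],"delta_rot": [0,0,0.08],"jaw": 1},{"slide": [0,0,0],"delta_rot": [0,0,0.08],"jaw": 1},{"slide": [0,0,0],"delta_rot": [0,0,0.08],"jaw": 1}])

```text
t: 8.55
ee_pos: [0.4573, 0.2448, 0.1083]
eef_rot: [0.522, 0.853, 0.0, 0.0]
ft_force: [2.4, 0.1, 5.1]
finger_gap: 0.0137
finger_force: 60.2
```

```bash
python3 to.py .457 .2453 .108 131
```

```text
8.55 pos [0.4573 0.2448 0.1083] yaw 117.08 slide cm [ 0.05 -0.    0.03] rot [ 2.00e-04 -0.00e+00 -2.43e-01]
gap 0.013725213162954655 60.23781895637512 F [2.4  0.06 5.1 ] T [ 0.021 -0.428  0.232] q [-0.08  0.59 -0.7   1.96  0.53  0.78 -0.61]
```

Request:
drive_tool(moves=[{"slide": [0,0,0],"delta_rot": [0,0,0.02],"jaw": 1},{"slide": [0,0,0],"delta_rot": [0,0,0.03],"jaw": 1},{"slide": [0,0,0],"delta_rot": [0,0,0.04],"jaw": 1},{"slide": [0,0,0],"delta_rot": [0,0,0.04],"jaw": 1},{"slide": [0,0,0],"delta_rot": [0,0,0.04],"jaw": 1},{"slide": [0,0,0],"delta_rot": [0,0,0.04],"jaw": 1},{"slide": [0,0,0],"delta_rot": [0,0,0.04],"jaw": 1},{"slide": [0,0,0],"delta_rot": [0,0,0.04],"jaw": 1}])

```text
t: 9.55
ee_pos: [0.4573, 0.2449, 0.1084]
eef_rot: [0.539, 0.842, 0.0, 0.0]
ft_force: [2.0, -0.4, 4.9]
finger_gap: 0.0132
finger_force: 60.2
```

```bash
python3 to.py .457 .2453 .108 131;python3 - <<'E'
from h import *
T=[]
for i in range(8): snap('scene'); s=env.read_state();T.append(s['torque'][2])
print(np.round(T,3))
E
```

```text
9.55 pos [0.4573 0.2449 0.1084] yaw 114.8 slide cm [ 0.05 -0.01  0.04] rot [ 0.0003  0.     -0.2828]
gap 0.013246294155892324 60.23706257343292 F [ 1.96 -0.4   4.95] T [-0.057 -0.404  0.293] q [-0.09  0.58 -0.69  1.96  0.52  0.78 -0.64]
[0.29  0.286 0.289 0.208 0.303 0.303 0.29  0.292]
```

Torque sits on the ~0.29 N m plateau, and the 0.23 reading one step earlier was on the flex ramp. So the washer starts moving at a tool yaw of about 116.4°, which puts 30° at about 86.4°. I'll go to 88.4° first and check the tick.

Request:
drive_tool(moves=[{"slide": [0,0,0],"delta_rot": [0,0,0.07],"jaw": 1},{"slide": [0,0,0],"delta_rot": [0,0,0.15],"jaw": 1},{"slide": [0,0,0],"delta_rot": [0,0,0.23],"jaw": 1},{"slide": [0,0,0],"delta_rot": [0,0,0.31],"jaw": 1},{"slide": [0,0,0],"delta_rot": [0,0,0.38],"jaw": 1},{"slide": [0,0,0],"delta_rot": [0,0,0.43],"jaw": 1},{"slide": [0,0,0],"delta_rot": [0,0,0.46],"jaw": 1},{"slide": [0,0,0],"delta_rot": [0,0,0.46],"jaw": 1}])

```text
t: 10.95
ee_pos: [0.4573, 0.2449, 0.1084]
eef_rot: [0.717, 0.697, 0.0, 0.0]
ft_force: [2.3, 0.7, 4.8]
finger_gap: 0.0134
finger_force: 60.1
```

```bash
python3 to.py .457 .2453 .108 86.4;python3 - <<'E'
from h import *
im=np.mean([snap('scene').astype(float) for _ in range(4)],0)
u,v=430,170;x0,y0=u-30,v-30
big=cv2.resize(im[y0:y0+60,x0:x0+60,::-1],(600,600),interpolation=cv2.INTER_CUBIC)
cv2.imwrite('pics/c4.png',np.clip(big*1.6,0,255).astype(np.uint8))
w=im[...,0]-.5*im[...,1]-.5*im[...,2]; sub=w[y0:y0+45,x0:x0+60]
red=np.where(sub>.5*sub.max(),sub,0);ys,xs=np.nonzero(red);k=red[ys,xs]
uv=np.array([[(xs*k).sum()/k.sum()+x0,(ys*k).sum()/k.sum()+y0]]);print(uv,len(k),sub.max())
p=atz('scene',uv,.076)[0]; print(p, np.degrees(np.arctan2(p[1]-.2453,p[0]-.457)),np.hypot(p[1]-.2453,p[0]-.457))
E
```

```text
10.95 pos [0.4573 0.2449 0.1084] yaw 88.43 slide cm [ 0.04 -0.03  0.04] rot [ 0.0003 -0.0002  0.0354]
gap 0.013419667717216258 60.09978711605072 F [2.26 0.68 4.79] T [ 0.049 -0.524  0.246] q [-0.17  0.55 -0.56  1.96  0.42  0.74 -1.  ]
[[424.81199226 181.12263056]] 11 41.25
[0.4822974  0.23124927 0.076     ] -29.048753578764938 0.028937546503381074
```

View pics/c4.png

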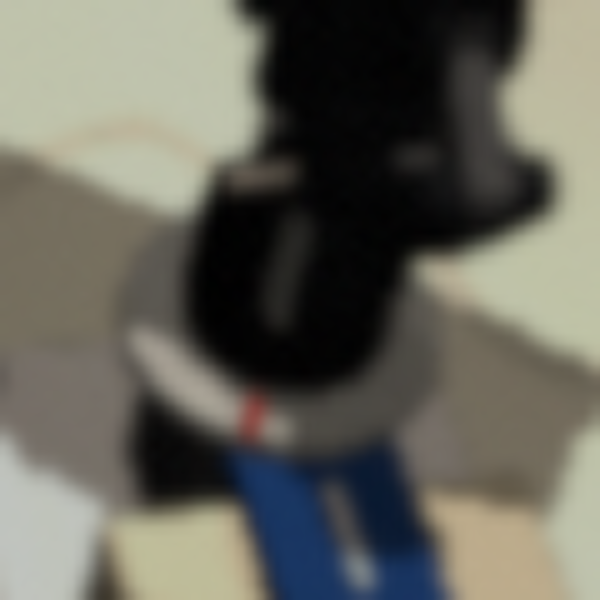

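The tick is clearly off the strap mark, at about (253,418) in the crop. I'll compare it with its starting place in the saved first picture, using the same method.

```bash
python3 - <<'E'
from h import *
def tick(c,im,x0,y0,w,h,C):
    s=im[...,0]-.5*im[...,1]-.5*im[...,2]; sub=s[y0:y0+h,x0:x0+w]
    r=np.where(sub>.5*sub.max(),sub,0);ys,xs=np.nonzero(r);k=r[ys,xs]
    uv=np.array([[(xs*k).sum()/k.sum()+x0,(ys*k).sum()/k.sum()+y0]])
    p=atz(c,uv,.076)[0];d=p-C;print(c,uv,len(k),p.round(4),np.degrees(np.arctan2(d[1],d[0])).round(2),np.hypot(*d[:2]).round(4))
C=np.array([.457,.2453,.076])
for C in (np.array([.457,.2453,.076]),np.array([.455,.247,.076])):
    tick('scene',cv2.imread('pics/s1.png')[:,:,::-1].astype(float),400,140,60,45,C)
    tick('top',cv2.imread('pics/t1.png')[:,:,::-1].astype(float),205,208,25,20,C)
    tick('scene',snap('scene').astype(float),400,140,60,45,C)
# axis along strap: white mark
E
```

```text
scene [[431.77476038 181.84025559]] 11 [0.4865 0.2449 0.076 ] -0.69 0.0295
top [[217.42016807 218.48067227]] 8 [0.4854 0.2439 0.076 ] -2.86 0.0284
scene [[424.812983   181.11437403]] 11 [0.4823 0.2313 0.076 ] -29.05 0.0289
scene [[431.77476038 181.84025559]] 11 [0.4865 0.2449 0.076 ] -3.74 0.0315
top [[217.42016807 218.48067227]] 8 [0.4854 0.2439 0.076 ] -5.86 0.0305
scene [[424.80674847 181.1196319 ]] 11 [0.4823 0.2312 0.076 ] -30.01 0.0315
```

The image gives 28.5° so far, against 28.0° predicted from torque. Add 0.03 rad, then open a little (the manifold edge is close) and lift.

Request:
drive_tool(moves=[{"slide": [0,0,0],"delta_rot": [0,0,0.015],"jaw": 1},{"slide": [0,0,0],"delta_rot": [0,0,0.03],"jaw": 1},{"slide": [0,0,0],"delta_rot": [0,0,0.03],"jaw": 1},{"slide": [0,0,0],"delta_rot": [0,0,0.03],"jaw": 1},{"slide": [0,0,0],"delta_rot": [0,0,0.03],"jaw": 0.7},{"slide": [0,0,0],"delta_rot": [0,0,0.03],"jaw": 0.6},{"slide": [0,0,0],"delta_rot": [0,0,0.03],"jaw": 0.6},{"slide": [0,0,0],"delta_rot": [0,0,0.03],"jaw": 0.6}])

```text
t: 12.25
ee_pos: [0.457, 0.2447, 0.1081]
eef_rot: [0.727, 0.686, -0.0, -0.0]
ft_force: [-0.2, -0.1, -0.2]
finger_gap: 0.0345
finger_force: 0.0
```

```bash
python3 to.py .457 .2453 .25 86.4
```

```text
12.25 pos [0.457  0.2447 0.1081] yaw 86.67 slide cm [ 6.000e-02 -1.000e-02 -1.419e+01] rot [-0.0006  0.0003  0.0048]
gap 0.034519095421561355 0.0 F [-0.21 -0.13 -0.22] T [ 0.01  -0.014 -0.031] q [-0.17  0.55 -0.55  1.96  0.42  0.74 -1.03]
```

Request:
drive_tool(moves=[{"slide": [0,0,-1],"delta_rot": [0,0,0],"jaw": 0.6},{"slide": [0,0,-3],"delta_rot": [0,0,0],"jaw": 0.6},{"slide": [0,0,-6],"delta_rot": [0,0,0],"jaw": 0.6},{"slide": [0,0,-10],"delta_rot": [0,0,0],"jaw": 0.6},{"slide": [0,0,-14],"delta_rot": [0,0,0],"jaw": 0.6},{"slide": [5,0,-15],"delta_rot": [0,0,0],"jaw": 0.6},{"slide": [10,0,-15],"delta_rot": [0,0,0],"jaw": 0.6},{"slide": [10,0,-15],"delta_rot": [0,0,0],"jaw": 0.6}])

```text
t: 13.25
ee_pos: [0.4614, 0.3489, 0.2592]
eef_rot: [0.725, 0.688, 0.001, -0.001]
ft_force: [-0.1, -1.5, -0.2]
finger_gap: 0.0342
finger_force: 0.0
```

```bash
python3 - <<'E'
from h import *
C=np.array([.457,.2453,.076]);o=[]
for c,(x0,y0,w,h) in (('scene',(400,140,60,45)),('top',(200,200,40,50))):
    im=np.mean([snap(c).astype(float) for _ in range(3)],0)
    s=im[...,0]-.5*im[...,1]-.5*im[...,2]; sub=s[y0:y0+h,x0:x0+w]
    r=np.where(sub>.5*sub.max(),sub,0);ys,xs=np.nonzero(r);k=r[ys,xs]
    uv=np.array([[(xs*k).sum()/k.sum()+x0,(ys*k).sum()/k.sum()+y0]])
    p=atz(c,uv,.076)[0];d=p-C;print(c,uv,len(k),p.round(4),np.degrees(np.arctan2(d[1],d[0])).round(2),np.hypot(*d[:2]).round(4))
    u,v=(430,170) if c=='scene' else (215,225)
    o.append(cv2.resize(im[v-35:v+35,u-35:u+35,::-1],(390,390),interpolation=cv2.INTER_CUBIC))
cv2.imwrite('pics/c5.png',np.clip(np.hstack(o)*1.5,0,255).astype(np.uint8))
print(env.read_state()['t'])
E
```

```text
scene [[424.49128031 180.98979158]] 14 [0.4819 0.2307 0.076 ] -30.44 0.0288
top [[223.61813187 220.65521978]] 10 [0.481  0.2307 0.076 ] -31.3 0.0281
13.55
```

View pics/c5.png

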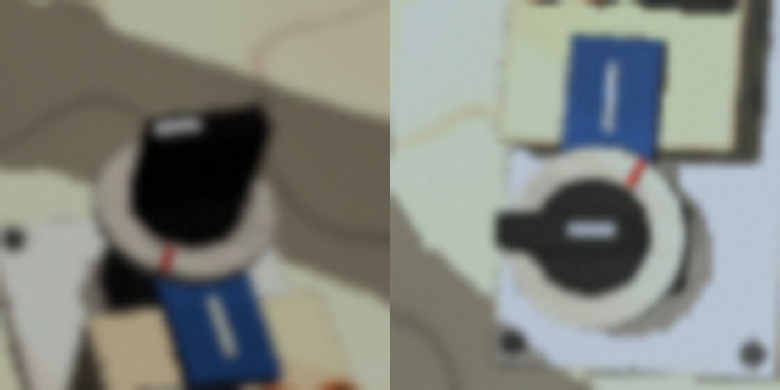

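The knob is free and the tick has turned 28.4° (top) to 29.8° (scene), against 29.7° from torque. That is close enough to 30°, so I'm handing in.

```bash
python3 -c "
from station import env
print(env.finish_job())"
```

```text
the job is handed in; nothing more can be done
None
```

I tightened the manifold clamp knob until it was snug, then about 29–30° more (28.4° and 29.8° from the two cameras, 29.7° from torque), let go and handed the job in; I never went near the sensor clamp's knob.

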